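# Balance a lopsided brake arm on a rocking jack saddle

### The job

Load the brake arm onto the rocking saddle of the little scissor jack, laid lengthwise along the saddle and centred across it, so that when you let go it balances and the saddle rides level (within about 4 degrees). Its two end castings may be heavy or light, so find its balance point with a low trial lift, shift your grip to it, and carry the arm level by that point, setting it down in hand over the saddle's axle. Never let the arm swing down steeply, and leave the spray can, jar, bottle and tin where they stand.

Things in the scene. Friction and masses are not known exactly. Their poses are not given: they have to be found in the camera images.
- brake_arm: Loose bare-metal motorcycle brake arm, 200 mm long: dark steel box-section bar, 22 mm wide (y), 36 mm high, a round hub at its -x end, a block-shaped caliper at +x, all with one flat underside. Origin: on the underside, mid length, on the centre line; x along the bar to the caliper, z up. Bare bar for gripping: x = -60 to +56 mm. Starts on the bench on its underside, at any yaw.
- hub_end (a point): Point on the arm's underside below the middle of the hub, at x = -80 mm. The hub is a round steel casting, 40 mm diameter, 50 mm wide, its axis along the arm's y, spanning x = -100 to -60 mm. Hollow or solid: it weighs 64 to 400 g (unknown).
- caliper_end (a point): Point on the arm's underside below the middle of the caliper, at x = +78 mm: an aluminium block 60 mm wide, 42 mm high, spanning x = +56 to +100 mm. It weighs 64 to 400 g (unknown), the bar 100 g, the whole 228 to 900 g; so the balance point lies anywhere from 48 mm towards the hub to 48 mm towards the caliper from the arm's origin.
- jack: Small grey scissor jack standing fixed on the bench: base 130 x 90 mm, 59 mm high without the saddle. Origin under its centre on the bench; x along the saddle's length, y along the rocking axle, z up.
- saddle (a point): Centre of the saddle's top face when level, fixed to the jack frame: 80 mm above the bench, straight above the axle (4 mm above it). The saddle is a rubber-faced plate 110 mm long (jack x), 44 mm wide, which rocks on the axle. It is sprung to return to level by itself when empty.
- rocker (a joint): Tilt of the saddle about the jack's y axis in rad, 0 level; positive lowers its +x end. Stops at -0.22 and +0.22. Spring 0.85 N m per rad: a loaded saddle tips towards the side of the axle on which the load's balance point lies, about 0.03 to 0.13 rad for 10 mm.
- spray_can: Bystander: standing spray can, 60 mm diameter, 170 mm high, beside the brake arm's start. Origin under its centre.
- bolt_jar: Bystander: standing glass jar, 66 mm diameter, 85 mm high, beside the brake arm's start on the other side. Origin under its centre.
- oil_bottle: Bystander: standing bottle, 62 mm diameter, 160 mm high, beside the jack. Origin under its centre.
- grease_tin: Bystander: standing dark steel tin, 64 mm diameter, 120 mm high, beside the jack on the side away from the oil bottle. Origin under its centre.
There are look-alikes about, which are no part of the job. What is shaped like the brake_arm but blue or purple is not meant.

How it is judged:
On the way, in this order (a step that is already met when the one before it is completed fails the run):
1. the arm is lifted in the hand at least 50 mm clear of the bench, level within 0.2 rad, for 0.3 s (height (world z) of brake_arm above 0.05 m and angle between brake_arm's own z axis and vertical below 0.2 rad and contact force between the fingers and brake_arm above 1 N), for 0.3 s.
2. the arm is held within 12 mm above the saddle, lengthwise (within 0.25 rad) and centred across it (within 15 mm), with the hand within 25 mm of the line of the axle (contact force between the fingers and brake_arm above 1 N and z of brake_arm in the frame of saddle between -0.02 and 0.012 m and x of brake_arm in the frame of saddle between -0.07 and 0.07 m and x of the grasp point in the frame of saddle between -0.025 and 0.025 m and y of brake_arm in the frame of saddle between -0.015 and 0.015 m and angle between the x axis of brake_arm and the x axis of jack, either way round below 0.25 rad), for 0.05 s.
At the end, for the whole second after the job is handed in: The arm, released and at rest, lies on the saddle alone: lengthwise within 0.25 rad (either way round), centred across within 15 mm, its origin within 60 mm of the axle and within 8 mm of the saddle's level height, the arm's tilt below 0.1 rad, and the saddle level within 0.07 rad (value of joint rocker between -0.07 and 0.07 rad and contact force between brake_arm and jack above 2 N and angle between brake_arm's own z axis and vertical below 0.1 rad and z of brake_arm in the frame of saddle between -0.008 and 0.008 m and x of brake_arm in the frame of saddle between -0.06 and 0.06 m and y of brake_arm in the frame of saddle between -0.015 and 0.015 m and angle between the x axis of brake_arm and the x axis of jack, either way round below 0.25 rad and linear speed of brake_arm below 0.02 m/s and contact force between the fingers and brake_arm below 0.1 N); the robot touches nothing.
It fails at once if the arm swings down steeply (tilts more than 0.5 rad) (angle between brake_arm's own z axis and vertical above 0.5 rad).
It fails at once if the spray can is moved more than 30 mm (distance of spray_can from where it was at the start of the episode above 0.03 m).
It fails at once if the bolt jar is moved more than 30 mm (distance of bolt_jar from where it was at the start of the episode above 0.03 m).
It fails at once if the oil bottle is moved more than 30 mm (distance of oil_bottle from where it was at the start of the episode above 0.03 m).
It fails at once if the grease tin is moved more than 30 mm (distance of grease_tin from where it was at the start of the episode above 0.03 m).
It also fails if it takes over 67 s, if anything falls off the work surface, if the arm or the gripper's body presses on something with over 40 N, if the wrist force passes 120 N, or if a joint passes its speed limit or range.

### The arm

A 6-joint arm with a two-finger parallel gripper is mounted at the origin on the work surface. World frame = base frame: x ahead of the robot, y to its left, z up, the work surface at z = 0. Lengths are in m, angles in rad, forces in N, time in s.
With the tool pointing down it reaches from about 0.25 to 0.725 m from the base axis. Payload 4 kg.
Tool frame: the origin (TCP) lies between the finger pads; the fingertips stand 25 mm ahead of it and the grasp point (between the pads) lies 6 mm ahead of it; z points along the fingers, y is the line along which they close (so a half turn about z gives the same grasp; the last joint's range is limited). The gripper opens to 85 mm and grips with 20 to 120 N. Pads are 22 mm wide; open, the fingers measure 114 mm over their backs; the gripper's body (76 mm by 85 mm) begins 54 mm behind the grasp point. The pads swing forward as they close: fully open they stand 13 mm farther back than shut.
Start: joints at [-1.184, 0.241, 0.005, 1.335, 0, 1.571], TCP at [0.189, -0.463, 0.256] pointing down, gripper open.
Joint ranges: [-2.72, 2.72], [-1.05, 1.87], [-1.09, 1.28], [-1.99, 2.15], [-1.42, 1.44], [-3.14, 3.14]. Speed limits (rad/s): [2.79, 2.79, 3.14, 3.14, 3.14, 3.14].

### API

Orientations are given as a unit quaternion [x, y, z, w].
In Python, from workcell import bot gives the robot as it stands. The module is installed in compiled form; this text tells all that it offers.
- The arm moves only by the shell command python3 -m pendant 'ROWS'. ROWS is JSON, one flat list of numbers, 7 for each row, row after row: the shift along the tool's x, y, z normalised to -1 to 1, where 1 is 0.5 m, then the turn, a rotation vector about the tool's x, y, z normalised to -1 to 1, where 1 is 180 degrees, then the opening, from 0 (shut) to 1 (fully open). In form: [tx, ty, tz, ax, ay, az, fingers, tx, ty, tz, ax, ay, az, fingers, ...]. A call has exactly 10 rows; each row is the pose to reach, as a shift and turn from the pose commanded when the call began, along the tool's axes at that moment, turning the shorter way round; what a row does not reach only later rows make up. A row lasts 1/12 s, in which the tool goes at most 41.7 mm and 7.16 degrees, less where a joint would pass 70% of its speed; a pose out of reach is approached as far as the arm can. A call with a number of a shift or a turn outside -1 to 1 is refused whole. A call with a gripper value outside its range is refused whole. The fingers move at their own pace and stop on an object; the grip force is fixed at half the most. Time passes only in rows, so rows that repeat a pose let the fingers close, or fill a call up. It gives the time, the measured TCP pose, the force, the opening and the grip force at its end, in the units of the state.
- bot.get_obs(): the state, without advancing time (a new reading comes with each control period).
- bot.camera(name): name is "side" or "top" or "wrist"; returns a dict with "pixels" (480x640x3 uint8, red, green, blue), "mtx" (3x3 intrinsics, pixels), "k1" (the pictures are not rectified: a ray, as slopes to the right and down, at radius r is drawn at 1 + k1 r^2 times it, then the intrinsics apply), "cam_to_world" (4x4, takes a point from camera to world coordinates); the wrist camera has in their place "hand_eye" (4x4, takes a point from camera to tool coordinates, whose origin is the TCP and whose axes are the flange's). Camera axes: x right, y up, looking along -z (the intrinsics and any distortion apply to the point x, -y, -z); pixel columns grow to the right and rows downward; lengths in m; the calibration is good to about 2 mm. A picture is of the moment at which its call begins: read the wrist's pose just before it. There is no depth.
- bot.job_done(): hands the job in; it is judged then, once.
The state is a dict: "clock": time; "joint_pos": joint angles; "joint_vel": joint speeds; "tau": joint torques, N m; "eef_pos": TCP position; "tool_rot": TCP orientation; "ft_force": force on the tool from outside, world axes, zero at the start; "ft_torque": the same for the moment, N m; "grip_width": finger opening in m; "grasp_force": force on a finger pad.
Only numpy, scipy, OpenCV 4.12 (cv2) and the standard library are available. Lean on these libraries where they do the work, as an engineer would, in place of code of your own. Each camera call takes 0.05 s, during which the arm holds its last target. There are 200 camera calls.

## Working session

There is one attempt and no reset: what is moved stays moved. The work goes in short steps, Python scripts to look and compute and a shell command to move; the robot and the scene stay as the last step left them, time stands still between calls to the robot, and variables do not carry over. Pictures are saved under pics/ and viewed, at most 10 in all, crops included, and the job is handed in when it is done.

```bash
mkdir -p pics
cat > h.py <<'E'
import numpy as np, cv2
from workcell import bot
from scipy.spatial.transform import Rotation as R
def cam(name):
    o=bot.get_obs(); c=bot.camera(name)
    if name=='wrist':
        T=np.eye(4); T[:3,:3]=R.from_quat(o['tool_rot']).as_matrix(); T[:3,3]=o['eef_pos']
        c['T']=T@np.array(c['hand_eye'])
    else: c['T']=np.array(c['cam_to_world'])
    return c
def ray(c,uv):
    uv=np.atleast_2d(np.array(uv,float))
    p=cv2.undistortPoints(uv[:,None],np.array(c['mtx'],float),np.array([c['k1'],0,0,0],float))[:,0]
    d=np.c_[p[:,0],-p[:,1],-np.ones(len(p))]@c['T'][:3,:3].T
    return c['T'][:3,3],d
def onz(c,uv,z):
    o,d=ray(c,uv); return o+d*((z-o[2])/d[:,2])[:,None]
def proj(c,P):
    P=np.atleast_2d(np.array(P,float)); q=(P-c['T'][:3,3])@c['T'][:3,:3]
    s=np.c_[q[:,0],-q[:,1]]/-q[:,2:3]; r2=(s**2).sum(1,keepdims=True); s=s*(1+c['k1']*r2)
    K=np.array(c['mtx']); return s@K[:2,:2].T+K[:2,2]
def save(c,n): cv2.imwrite('pics/'+n+'.png',cv2.cvtColor(c['pixels'],cv2.COLOR_RGB2BGR))
E
python3 - <<'E'
from h import *
for n in ('top','side'):
    c=cam(n); save(c,n+'0'); print(n,c['T'].round(3).tolist(),np.array(c['mtx']).round(1).tolist(),c['k1'])
o=bot.get_obs(); print({k:np.round(v,3).tolist() for k,v in o.items()})
E
```

```text
top [[-0.012, 0.99, -0.139, 0.39], [-1.0, -0.014, -0.014, -0.017], [-0.016, 0.138, 0.99, 1.009], [0.0, 0.0, 0.0, 1.0]] [[463.7, 0.0, 313.2], [0.0, 463.7, 238.8], [0.0, 0.0, 1.0]] -0.08757672616254993
side [[0.999, 0.021, -0.031, 0.478], [-0.038, 0.57, -0.821, -0.885], [0.001, 0.821, 0.57, 0.705], [0.0, 0.0, 0.0, 1.0]] [[477.9, 0.0, 325.7], [0.0, 477.9, 241.9], [0.0, 0.0, 1.0]] 0.024889427522292153
{'clock': 0.1, 'joint_pos': [-1.184, 0.241, 0.004, 1.335, -0.0, 1.571], 'joint_vel': [0.001, -0.001, 0.004, 0.001, -0.001, -0.0], 'tau': [0.0, -37.314, 25.301, 0.011, -0.0, 0.0], 'eef_pos': [0.188, -0.463, 0.255], 'tool_rot': [0.981, 0.192, -0.0, -0.001], 'ft_force': [0.637, 0.261, -0.219], 'ft_torque': [0.008, 0.024, -0.031], 'grasp_force': 0.0, 'grip_width': 0.086}
```

View pics/top0.png

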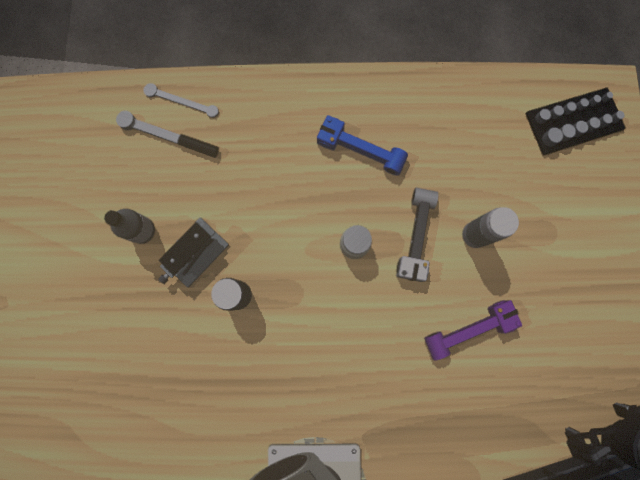

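View pics/side0.png

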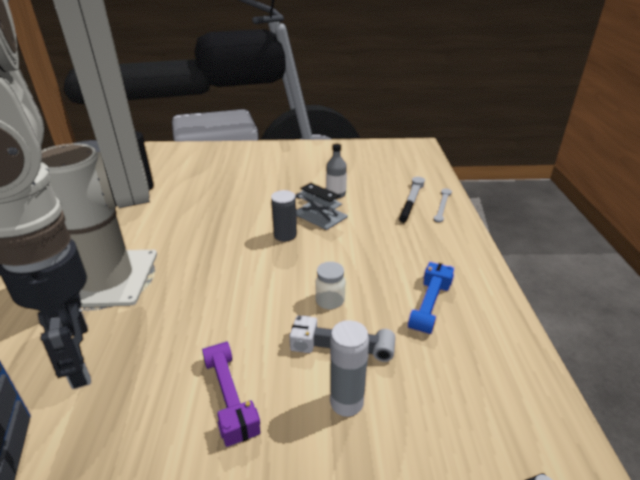

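The top view (up is +x, left is +y) shows the brake arm with its hub near (425,198) and caliper near (413,269). The jar is at (357,240), the can at (485,232), the jack at (197,250), the bottle at (135,225) and the tin at (232,294). I'll enlarge the arm and jack.

Run:
```python
import cv2,numpy as np
im=cv2.imread('pics/top0.png')
a=cv2.resize(im[180:290,385:455],None,fx=5,fy=5,interpolation=cv2.INTER_CUBIC)
b=cv2.resize(im[205:315,150:238],None,fx=5,fy=5,interpolation=cv2.INTER_CUBIC)
o=np.hstack([a,b]); 
cv2.imwrite('pics/crop1.png',o); print(o.shape)
```

```text
(550, 790, 3)
```

View pics/crop1.png

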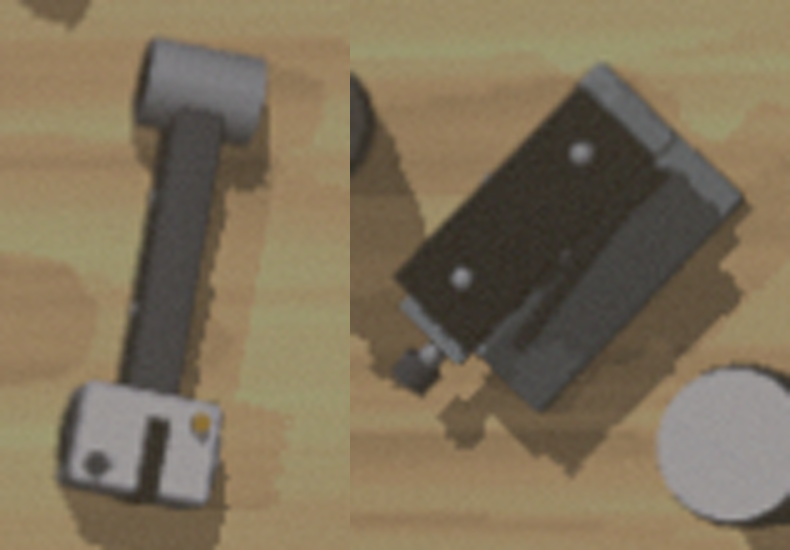

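The crops show the hub, bar and caliper (top corners near (402,257), (429,262), (427,281), (400,277)). They also show the dark saddle face, with corners near (159,260), (197,222), (214,237), (173,277) and two bolts on its axis.

```bash
cat > m.py <<'E'
from h import *
c=cam('top')
f=lambda L,x0,y0,ox=0: np.array([((u-ox)/5+x0-.4,v/5+y0-.4) for u,v in L])
cal=onz(c,f([(85,383),(220,408),(208,505),(78,485)],385,180),.042)
print('cal',cal.round(4).tolist(),cal.mean(0).round(4),[np.linalg.norm(cal[i]-cal[i-1]).round(4) for i in range(4)])
bar=onz(c,f([(170,115),(218,135),(122,385),(178,395)],385,180),.036); print('bar',bar.round(4).tolist())
hub=onz(c,f([(140,90),(265,100)],385,180),.02); print('hub silh mid z',hub.round(4).tolist())
hubt=onz(c,f([(205,75)],385,180),.04);print('hubtop',hubt.round(4))
sad=onz(c,f([(395,275),(585,85),(668,160),(465,362)],150,205,350),.08)
print('sad',sad.round(4).tolist(),sad.mean(0).round(4),[np.linalg.norm(sad[i]-sad[i-1]).round(4) for i in range(4)])
b=onz(c,f([(580,152),(461,277)],150,205,350),.08); print('bolts',b.round(4).tolist(),b.mean(0).round(4),np.degrees(np.arctan2(*(b[0]-b[1])[[1,0]])))
for n,uv,z in [('can',(501,222),.17),('jar',(357,240),.085),('tin',(228,294),.12),('bot',(113,217),.16)]: print(n,onz(c,[uv],z).round(3))
d=(bar[0]+bar[1]-bar[2]-bar[3])[:2]; print('bar yaw (to cal)',np.degrees(np.arctan2(-d[1],-d[0])))
E
python3 m.py
```

```text
cal [[0.4862, -0.1877, 0.042], [0.4748, -0.2441, 0.042], [0.4343, -0.2373, 0.042], [0.4435, -0.1832, 0.042]] [ 0.4597 -0.213   0.042 ] [np.float64(0.0429), np.float64(0.0576), np.float64(0.041), np.float64(0.0549)]
bar [[0.6016, -0.2299, 0.036], [0.5926, -0.2502, 0.036], [0.4857, -0.2044, 0.036], [0.4811, -0.2279, 0.036]]
hub silh mid z [[0.6164, -0.2208, 0.02], [0.6113, -0.2755, 0.02]]
hubtop [[ 0.6181 -0.245   0.04  ]]
sad [[0.4821, 0.3127, 0.08], [0.5595, 0.2356, 0.08], [0.5279, 0.2005, 0.08], [0.4464, 0.2826, 0.08]] [0.504  0.2578 0.08  ] [np.float64(0.0468), np.float64(0.1093), np.float64(0.0473), np.float64(0.1157)]
bolts [[0.5317, 0.237, 0.08], [0.481, 0.2851, 0.08]] [0.5064 0.2611 0.08  ] -43.500221924062785
can [[ 0.534 -0.353  0.17 ]]
jar [[ 0.516 -0.092  0.085]]
tin [[0.41  0.161 0.12 ]]
bot [[0.557 0.377 0.16 ]]
bar yaw (to cal) 168.1251126727185
```

```bash
cat >> h.py <<'E'
def go(p,yaw):
    "rows entries (shift/0.5, turn/pi) from now to a tool-down pose"
    o=bot.get_obs(); A=R.from_quat(o['tool_rot']); y=np.radians(yaw); s,k=np.sin(y),np.cos(y)
    B=R.from_matrix(np.array([[k,s,0],[s,-k,0],[0,0,-1.]]))
    d=A.inv().apply(np.array(p)-o['eef_pos']); t=(A.inv()*B).as_rotvec()
    print('row',(d/.5).round(4).tolist(),(t/np.pi).round(4).tolist(),'rows>=',np.ceil(max(np.linalg.norm(d)/.0417,np.degrees(np.linalg.norm(t))/7.16)))
def st():
    o=bot.get_obs(); m=R.from_quat(o['tool_rot']).as_matrix()
    print('t',o['clock'],'p',np.round(o['eef_pos'],4),'yaw',np.degrees(np.arctan2(m[1,0],m[0,0])).round(2),'zax',m[:,2].round(3),'j',np.round(o['joint_pos'],2),'w',round(o['grip_width'],4),'g',o['grasp_force'],'F',np.round(o['ft_force'],2),'M',np.round(o['ft_torque'],3))
E
python3 -c "
from h import *
go([.538,-.23,.24],-12)"
```

```text
row [0.823, -0.1672, 0.0315] [-0.0005, 0.0002, 0.1898] rows>= 11.0
```

```bash
python3 -m pendant '[0.4,-0.08,0,0,0,0.1,1, 0.823,-0.167,0.03,0,0,0.19,1, 0.823,-0.167,0.03,0,0,0.19,1, 0.823,-0.167,0.03,0,0,0.19,1, 0.823,-0.167,0.03,0,0,0.19,1, 0.823,-0.167,0.03,0,0,0.19,1, 0.823,-0.167,0.03,0,0,0.19,1, 0.823,-0.167,0.03,0,0,0.19,1, 0.823,-0.167,0.03,0,0,0.19,1, 0.823,-0.167,0.03,0,0,0.19,1]'; python3 -c "
from h import *
st(); c=cam('wrist'); save(c,'w1'); print(proj(c,[[.617,-.247,.04],[.46,-.213,.042],[.538,-.23,.036]]).round(1))
go([.538,-.23,.15],-12)"
```

```text
clock: 0.98
eef_pos: [0.5153, -0.2451, 0.2421]
tool_rot: [0.994, -0.105, -0.0, -0.0]
ft_force: [-0.4, -0.4, 0.4]
grip_width: 0.0855
grasp_force: 0.0
t 0.9833 p [ 0.5153 -0.2451  0.2421] yaw -12.03 zax [-0.001  0.    -1.   ] j [-0.44  0.39  0.17  1.36 -0.    2.91] w 0.0855 g 0.0 F [-0.42 -0.37  0.45] M [-0.098  0.049 -0.022]
[[300.4  89. ]
 [303.4 285.3]
 [302.5 194.3]]
row [0.0278, -0.0263, 0.1822] [-0.0015, -0.001, 0.0021] rows>= 3.0
```

View pics/w1.png

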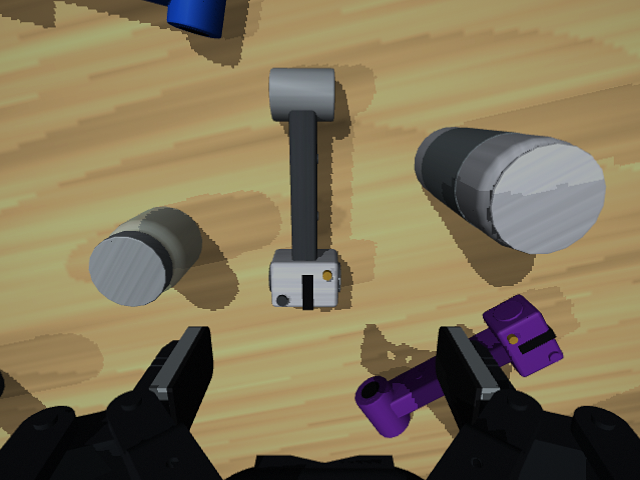

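The wrist picture shows the arm nearly upright: hub centre (302,93), bar edges near columns 290 and 317, and caliper top face around (305,283). That is 1–2 mm from my prediction, and the can and jar are well clear of the fingers.

```bash
cat > e.py <<'E'
from h import *
c=cam('wrist'); g=cv2.cvtColor(c['pixels'],cv2.COLOR_RGB2GRAY)
pl=[]
for r in range(130,250,10):
    row=g[r,270:345].astype(int); d=np.where(row<85)[0]+270; pl.append((d.min(),r)); print(r,d.min(),d.max(),row[(d.min()-270)-1:(d.max()-270)+2:4].tolist()) if r in(130,190,240) else 0
L=onz(c,[(270,70)],.02)
# caliper top face: bright mask
h=cv2.cvtColor(c['pixels'],cv2.COLOR_RGB2HSV); m=((h[...,1]<25)&(h[...,2]>150)).astype(np.uint8); m[:,:250]=0;m[:,360:]=0;m[:240]=0;m[320:]=0
ct=max(cv2.findContours(m,0,2)[0],key=cv2.contourArea); rc=cv2.minAreaRect(ct); bx=onz(c,cv2.boxPoints(rc),.042); print(rc,bx.round(4).tolist(),bx.mean(0))
for nm,uv,z in [('barL',[(289.5,130),(291,245)],.036),('barR',[(316.5,130),(317.5,245)],.036),('hubL,R',[(269,95),(335.5,95)],.02),('hub top/bot',[(302,68)],.03)]: print(nm,onz(c,uv,z).round(4).tolist())
E
python3 e.py
```

```text
130 297 344 [88, 48, 51, 51, 51, 48, 48, 28, 62, 63, 64, 61, 58]
190 299 337 [118, 51, 51, 51, 50, 49, 41, 80, 78, 79, 128]
240 299 338 [136, 48, 49, 48, 48, 47, 37, 68, 70, 72, 69]
((310.5, 290.5), (41.0, 63.0), 90.0) [[0.4856, -0.1905, 0.042], [0.4746, -0.2441, 0.042], [0.4356, -0.2366, 0.042], [0.447, -0.1811, 0.042]] [ 0.46070247 -0.2130757   0.042     ]
barL [[0.5968, -0.2257, 0.036], [0.5039, -0.205, 0.036]]
barR [[0.5926, -0.2465, 0.036], [0.4993, -0.2275, 0.036]]
hubL,R [[0.626, -0.2142, 0.02], [0.6152, -0.2665, 0.02]]
hub top/bot [[0.6388, -0.2449, 0.03]]
```

```bash
python3 -c "
from h import *
st(); go([.537,-.2295,.033],-11.9)"
```

```text
t 1.0833 p [ 0.5182 -0.2427  0.241 ] yaw -11.6 zax [ 0.001  0.002 -1.   ] j [-0.44  0.39  0.18  1.36  0.    2.91] w 0.0851 g 0.0 F [-0.18  0.68  0.09] M [-0.006  0.022 -0.015]
row [0.0314, -0.0326, 0.416] [-0.0006, -0.0001, 0.0017] rows>= 6.0
```

```bash
python3 -m pendant '[0.031,-0.033,0.02,0,0,0.0017,1, 0.031,-0.033,0.1,0,0,0.0017,1, 0.031,-0.033,0.17,0,0,0.0017,1, 0.031,-0.033,0.25,0,0,0.0017,1, 0.031,-0.033,0.33,0,0,0.0017,1, 0.031,-0.033,0.38,0,0,0.0017,1, 0.031,-0.033,0.416,0,0,0.0017,1, 0.031,-0.033,0.416,0,0,0.0017,1, 0.031,-0.033,0.416,0,0,0.0017,1, 0.031,-0.033,0.416,0,0,0.0017,1]'; python3 -c "
from h import *
st(); go([.537,-.2295,.033],-11.9)
c=cam('wrist');save(c,'w2')"
```

```text
clock: 1.92
eef_pos: [0.5334, -0.2345, 0.0357]
tool_rot: [0.994, -0.108, 0.001, 0.0]
ft_force: [0.4, -0.9, 0.7]
grip_width: 0.0856
grasp_force: 0.0
t 1.9167 p [ 0.5334 -0.2345  0.0357] yaw -12.37 zax [ 0.002 -0.001 -1.   ] j [-0.41  0.58 -0.09  0.9  -0.    2.94] w 0.0856 g 0.0 F [ 0.4  -0.91  0.7 ] M [-0.05   0.017 -0.058]
row [0.005, -0.0113, 0.0054] [0.0001, -0.0006, -0.0026] rows>= 1.0
```

View pics/w2.png

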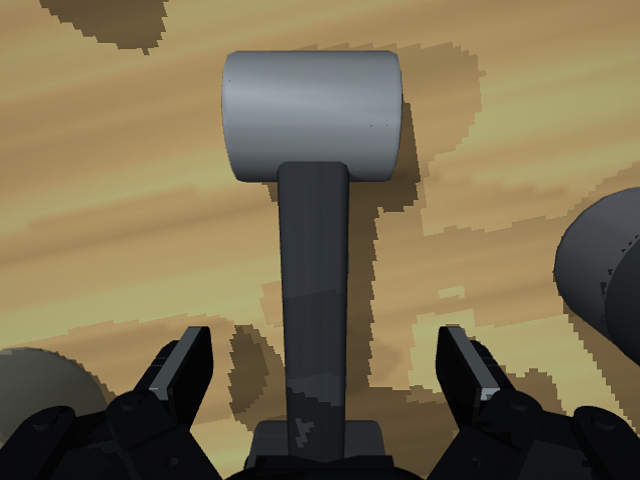

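The bar lies between the open fingers. Its centre is at column 317 and the finger mid-line at 325, so it is about 3 mm off. I'll correct that and close, then do a low lift of about 8 mm.

```bash
python3 -m pendant '[0.004,-0.007,0.004,0,0,-0.001,1, 0.004,-0.007,0.004,0,0,-0.001,1, 0.004,-0.007,0.004,0,0,-0.001,0, 0.004,-0.007,0.004,0,0,-0.001,0, 0.004,-0.007,0.004,0,0,-0.001,0, 0.004,-0.007,0.004,0,0,-0.001,0, 0.004,-0.007,0.004,0,0,-0.001,0, 0.004,-0.007,0.004,0,0,-0.001,0, 0.004,-0.007,0.004,0,0,-0.001,0, 0.004,-0.007,0.004,0,0,-0.001,0]'; python3 -c "
from h import *
st()"; python3 -m pendant '[0,0,0,0,0,0,0, 0,0,0,0,0,0,0, 0,0,-0.004,0,0,0,0, 0,0,-0.008,0,0,0,0, 0,0,-0.012,0,0,0,0, 0,0,-0.016,0,0,0,0, 0,0,-0.016,0,0,0,0, 0,0,-0.016,0,0,0,0, 0,0,-0.016,0,0,0,0, 0,0,-0.016,0,0,0,0]'; python3 -c "
from h import *
for i in range(4): st(); c=cam('wrist')
save(c,'w3'); c=cam('side'); save(c,'s3')"
```

```text
clock: 2.8
eef_pos: [0.5354, -0.2312, 0.0327]
tool_rot: [0.994, -0.106, 0.0, 0.0]
ft_force: [-0.8, -1.4, 3.0]
grip_width: 0.0213
grasp_force: 60.0
t 2.8 p [ 0.5354 -0.2312  0.0327] yaw -12.18 zax [ 0.    -0.001 -1.   ] j [-0.41  0.59 -0.09  0.89 -0.    2.95] w 0.0213 g 59.95975971221924 F [-0.8  -1.38  3.  ] M [-0.25   0.182  0.012]
clock: 3.63
eef_pos: [0.5352, -0.2307, 0.0403]
tool_rot: [0.994, -0.106, -0.0, -0.0]
ft_force: [-0.2, -0.4, -5.5]
grip_width: 0.0209
grasp_force: 59.1
t 3.6333 p [ 0.5352 -0.2307  0.0403] yaw -12.16 zax [-0.  0. -1.] j [-0.41  0.58 -0.08  0.91  0.    2.95] w 0.0209 g 59.05325710773468 F [-0.19 -0.44 -5.49] M [0.046 0.048 0.012]
t 3.6833 p [ 0.5352 -0.2307  0.0403] yaw -12.16 zax [-0.  0. -1.] j [-0.41  0.58 -0.08  0.91  0.    2.95] w 0.021 g 59.052774310112 F [-0.22 -0.37 -5.03] M [ 0.048  0.011 -0.02 ]
t 3.7333 p [ 0.5353 -0.2307  0.0403] yaw -12.16 zax [-0.  0. -1.] j [-0.41  0.58 -0.08  0.91  0.    2.95] w 0.021 g 59.052634835243225 F [-0.05 -0.33 -5.67] M [ 0.013  0.04  -0.017]
t 3.7833 p [ 0.5353 -0.2308  0.0404] yaw -12.16 zax [-0.  0. -1.] j [-0.41  0.58 -0.08  0.91  0.    2.95] w 0.0214 g 59.05300319194794 F [ 0.95 -0.23 -5.63] M [-0.027  0.109  0.017]
```

Run:
```python
from h import *
F=[];M=[]
for i in range(20):
    o=bot.get_obs(); F.append(o['ft_force']); M.append(o['ft_torque']); bot.camera('wrist')
F=np.array(F);M=np.array(M); print(F.mean(0).round(3),F.std(0).round(3),M.mean(0).round(4),M.std(0).round(4),bot.get_obs()['clock'])
b=np.array([.978,-.208]); mm=M.mean(0); W=-F.mean(0)[2]
r=np.array([mm[1],-mm[0]])/W; print('r',r,'along hub dir',r@b, 'err',M.std()/4.5/W)
a=cv2.imread('pics/w3.png')[0:480:1,140:520]; s=cv2.resize(cv2.imread('pics/s3.png')[300:400,270:420],None,fx=2.8,fy=2.8,interpolation=cv2.INTER_CUBIC)
o=np.zeros((480,800,3),np.uint8); o[:,:380]=a; o[:280,380:800]=s; cv2.imwrite('pics/c3.png',o)
```

```text
[ 0.037  0.142 -4.846] [0.499 0.432 0.505] [0.0161 0.0704 0.0118] [0.033  0.0252 0.0242] 4.8833
r [ 0.01453031 -0.00331323] along hub dir 0.014899792012210436 err 0.0017648399917950738
```

View pics/c3.png

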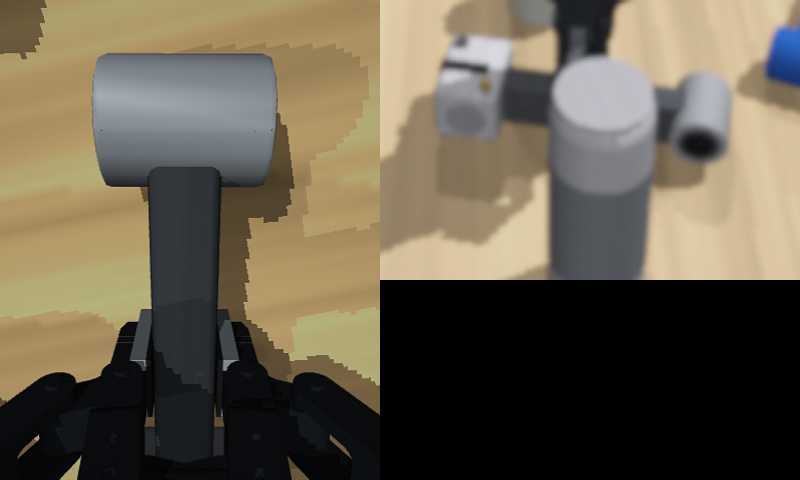

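The arm is gripped and sits level off the bench, with the hub at (185,120) in the left crop. It weighs about 0.49 kg, and the moment puts the balance point about 15 mm towards the hub (tool +x). I'll set it down and regrip 15 mm over.

```bash
python3 -m pendant '[0,0,0.005,0,0,0,0, 0,0,0.010,0,0,0,0, 0,0,0.015,0,0,0,0, 0,0,0.0155,0,0,0,0, 0,0,0.0155,0,0,0,0.5, 0,0,0.0155,0,0,0,0.5, 0,0,0.0155,0,0,0,0.5, 0,0,0.0155,0,0,0,0.5, 0.015,0,0.0155,0,0,0,0.5, 0.03,0,0.0155,0,0,0,0.5]' && python3 -m pendant '[0,0,0,0,0,0,0.5, 0,0,0,0,0,0,0.5, 0,0,0,0,0,0,0, 0,0,0,0,0,0,0, 0,0,0,0,0,0,0, 0,0,0,0,0,0,0, 0,0,0,0,0,0,0, 0,0,0,0,0,0,0, 0,0,0,0,0,0,0, 0,0,0,0,0,0,0]' && python3 -m pendant '[0,0,-0.004,0,0,0,0, 0,0,-0.008,0,0,0,0, 0,0,-0.012,0,0,0,0, 0,0,-0.016,0,0,0,0, 0,0,-0.02,0,0,0,0, 0,0,-0.024,0,0,0,0, 0,0,-0.024,0,0,0,0, 0,0,-0.024,0,0,0,0, 0,0,-0.024,0,0,0,0, 0,0,-0.024,0,0,0,0]'
cat > f.py <<'E'
from h import *
st(); F=[];M=[]
for i in range(25):
    o=bot.get_obs(); F.append(o['ft_force']); M.append(o['ft_torque']); c=bot.camera('wrist')
F=np.array(F);M=np.array(M); W=-F.mean(0)[2]; m=R.from_quat(o['tool_rot']).as_matrix()[:2,0]; mm=M.mean(0)
r=np.array([mm[1],-mm[0]])/W; print('W',W,'F',F.mean(0),'com along tool x',r@m,'+-',M.std()/5/W)
save(c,'w4')
E
python3 f.py
```

```text
clock: 5.72
eef_pos: [0.5506, -0.2341, 0.033]
tool_rot: [0.994, -0.106, 0.0, 0.0]
ft_force: [0.1, -0.4, 0.3]
grip_width: 0.0427
grasp_force: 0.0
clock: 6.55
eef_pos: [0.5499, -0.234, 0.0327]
tool_rot: [0.994, -0.106, -0.0, 0.0]
ft_force: [-0.4, -0.3, 0.1]
grip_width: 0.0206
grasp_force: 60.5
clock: 7.38
eef_pos: [0.5499, -0.2339, 0.0446]
tool_rot: [0.994, -0.106, -0.0, -0.0]
ft_force: [-0.1, -0.2, -5.0]
grip_width: 0.0209
grasp_force: 59.8
t 7.3833 p [ 0.5499 -0.2339  0.0446] yaw -12.16 zax [-0.  0. -1.] j [-0.4   0.6  -0.03  0.94  0.    2.95] w 0.0209 g 59.81314480304718 F [-0.11 -0.17 -5.04] M [ 0.011 -0.03  -0.007]
W 4.973199399481607 F [ 0.04801369 -0.0794545  -4.9731994 ] com along tool x -0.0023845439314594957 +- 0.001164235647750199
```

The second trial lift puts the balance point within about 2 mm of the grip. Now I'll lift above all the bystanders and start turning.

```bash
python3 -m pendant '[0,0,-0.03,0,0,0,0, 0,0,-0.08,0,0,0,0, 0,0,-0.14,0,0,0,0, 0,0,-0.2,0,0,0,0, 0,0,-0.26,0,0,0,0, 0,0,-0.32,0,0,0,0, 0,0,-0.38,0,0,0,0, 0,0,-0.42,0,0,-0.015,0, 0,0,-0.43,0,0,-0.04,0, 0,0,-0.43,0,0,-0.07,0]'; python3 -c "
from h import *
st(); go([.5055,.26,.26],136.5)"
```

```text
clock: 9.47
eef_pos: [0.5512, -0.2345, 0.2631]
tool_rot: [1.0, 0.006, 0.003, 0.001]
ft_force: [0.2, -0.6, -4.9]
grip_width: 0.0212
grasp_force: 60.0
t 9.4667 p [ 0.5512 -0.2345  0.2631] yaw 0.67 zax [ 0.006 -0.002 -1.   ] j [-0.4   0.43  0.3   1.43  0.    2.73] w 0.0212 g 59.96348440647125 F [ 0.2  -0.57 -4.87] M [-0.056 -0.035 -0.003]
row [-0.0799, -0.9899, 0.0033] [0.0025, 0.0001, -0.7546] rows>= 19.0
```

```bash
python3 -m pendant '[-0.003,-0.03,0,0,0,-0.025,0, -0.007,-0.08,0,0,0,-0.06,0, -0.011,-0.13,0,0,0,-0.098,0, -0.015,-0.19,0,0,0,-0.135,0, -0.02,-0.25,0,0,0,-0.172,0, -0.025,-0.31,0,0,0,-0.21,0, -0.03,-0.37,0,0,0,-0.247,0, -0.035,-0.43,0,0,0,-0.284,0, -0.039,-0.48,0,0,0,-0.32,0, -0.041,-0.52,0,0,0,-0.355,0]'; python3 -c "
from h import *
st(); go([.5055,.26,.26],136.5)"
```

```text
clock: 10.3
eef_pos: [0.5268, 0.028, 0.2598]
tool_rot: [0.845, 0.535, 0.0, -0.0]
ft_force: [0.0, 0.4, -4.5]
grip_width: 0.0207
grasp_force: 59.9
t 10.3 p [0.5268 0.028  0.2598] yaw 64.74 zax [-0.     0.001 -1.   ] j [0.05 0.29 0.09 1.36 0.   2.06] w 0.0207 g 59.895222187042236 F [ 0.03  0.35 -4.48] M [-0.026  0.034  0.01 ]
row [0.4015, -0.2365, -0.0001] [-0.0, -0.0002, -0.3987] rows>= 11.0
```

```bash
python3 -m pendant '[0.05,-0.03,0,0,0,-0.037,0, 0.1,-0.06,0,0,0,-0.075,0, 0.15,-0.09,0,0,0,-0.113,0, 0.2,-0.12,0,0,0,-0.15,0, 0.25,-0.15,0,0,0,-0.19,0, 0.3,-0.177,0,0,0,-0.23,0, 0.34,-0.2,0,0,0,-0.268,0, 0.37,-0.218,0,0,0,-0.306,0, 0.39,-0.23,0,0,0,-0.345,0, 0.4015,-0.2365,0,0,0,-0.38,0]'; python3 -c "
from h import *
st(); 
c=cam('wrist'); save(c,'w5'); print(proj(c,[[.5055,.26,.08],[.5055-.04,.26+.038,.08]]))
go([.5055,.26,.18],136.5)"
```

```text
clock: 11.13
eef_pos: [0.5073, 0.2599, 0.2594]
tool_rot: [0.397, 0.918, 0.0, -0.0]
ft_force: [0.4, 0.8, -4.7]
grip_width: 0.0212
grasp_force: 59.9
t 11.1333 p [0.5073 0.2599 0.2594] yaw 133.2 zax [-0.001  0.    -1.   ] j [0.47 0.38 0.21 1.4  0.   1.29] w 0.0212 g 59.900198578834534 F [ 0.41  0.84 -4.71] M [ 0.018 -0.024 -0.027]
[[321.50264525 226.93897451]
 [317.01074532 154.95793934]]
row [0.0015, -0.0034, 0.1588] [0.0002, -0.0004, -0.0172] rows>= 2.0
```

View pics/w5.png

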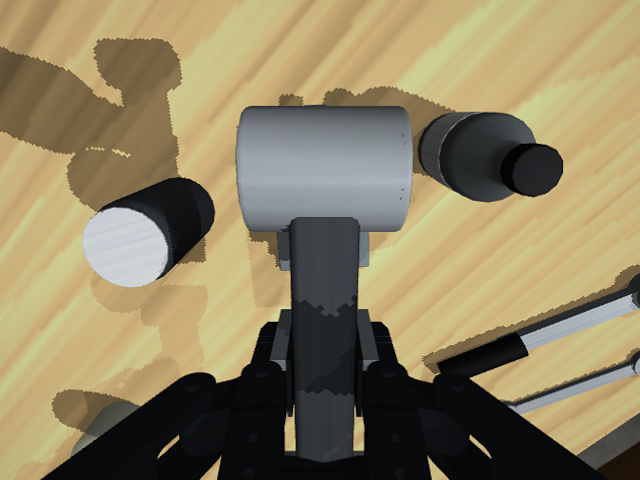

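The arm covers the jack. The jack's visible edges run from column 278 to 368, centred near 323 and matching the prediction of 321. The tin (125,245) and bottle (490,160) are well clear, so I'll descend to about 5 mm above the saddle.

```bash
python3 -m pendant '[0.002,-0.0025,0,0,0,-0.017,0, 0.002,-0.0025,0.04,0,0,-0.0175,0, 0.002,-0.0025,0.09,0,0,-0.0175,0, 0.002,-0.0025,0.14,0,0,-0.0175,0, 0.002,-0.0025,0.19,0,0,-0.0175,0, 0.002,-0.0025,0.23,0,0,-0.0175,0, 0.002,-0.0025,0.26,0,0,-0.0175,0, 0.002,-0.0025,0.28,0,0,-0.0175,0, 0.002,-0.0025,0.283,0,0,-0.0175,0, 0.002,-0.0025,0.283,0,0,-0.0175,0]'; python3 -c "
from h import *
st(); go([.5043,.2612,.1125],136.5)
c=cam('side'); save(c,'s5'); t=cam('top'); save(t,'t5')
a=cv2.resize(cv2.imread('pics/s5.png')[150:260,250:390],(400,314),interpolation=cv2.INTER_CUBIC)
b=cv2.resize(cv2.imread('pics/t5.png')[190:300,120:260],(400,314),interpolation=cv2.INTER_CUBIC)
cv2.imwrite('pics/c5.png',np.hstack([a,b]))"
```

```text
clock: 12.02
eef_pos: [0.5061, 0.2575, 0.1179]
tool_rot: [0.376, 0.927, -0.0, -0.0]
ft_force: [-0.9, 0.1, -5.5]
grip_width: 0.0213
grasp_force: 59.8
t 12.0167 p [0.5061 0.2575 0.1179] yaw 135.81 zax [-0.001 -0.001 -1.   ] j [ 0.47  0.47 -0.04  1.06 -0.    1.24] w 0.0213 g 59.84528124332428 F [-0.85  0.07 -5.48] M [ 0.004 -0.037 -0.042]
row [0.0077, 0.0028, 0.0108] [-0.0003, -0.0001, -0.0038] rows>= 1.0
```

View pics/c5.png

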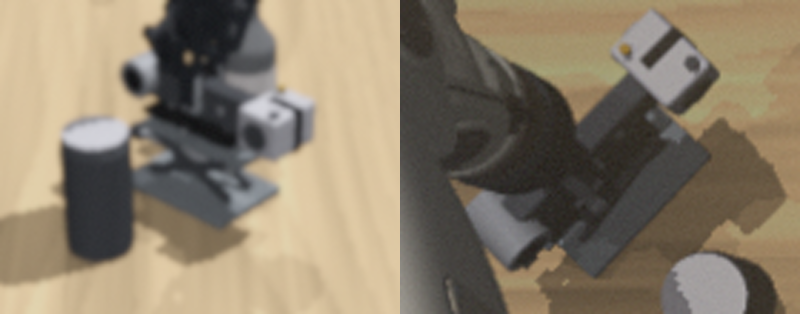

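The arm sits lengthwise just above the saddle, straddling the axle and clear of the bottle and tin. I'll lower it slowly to contact.

```bash
python3 -m pendant '[0.004,0.0015,0,0,0,-0.0038,0, 0.0077,0.003,0,0,0,-0.0038,0, 0.0077,0.003,0.002,0,0,-0.0038,0, 0.0077,0.003,0.004,0,0,-0.0038,0, 0.0077,0.003,0.006,0,0,-0.0038,0, 0.0077,0.003,0.008,0,0,-0.0038,0, 0.0077,0.003,0.009,0,0,-0.0038,0, 0.0077,0.003,0.0095,0,0,-0.0038,0, 0.0077,0.003,0.0095,0,0,-0.0038,0, 0.0077,0.003,0.0095,0,0,-0.0038,0]'; python3 -c "
from h import *
for i in range(4): st(); bot.camera('wrist')"
```

```text
clock: 12.95
eef_pos: [0.5046, 0.2616, 0.1134]
tool_rot: [0.37, 0.929, -0.0, -0.0]
ft_force: [0.3, 0.4, -4.9]
grip_width: 0.0206
grasp_force: 59.9
t 12.95 p [0.5046 0.2616 0.1134] yaw 136.57 zax [-0. -0. -1.] j [ 0.48  0.47 -0.05  1.05 -0.    1.24] w 0.0206 g 59.862728118896484 F [ 0.26  0.37 -4.89] M [0.002 0.002 0.044]
t 13.0 p [0.5046 0.2617 0.1134] yaw 136.57 zax [ 0.  0. -1.] j [ 0.48  0.47 -0.05  1.05 -0.    1.24] w 0.0211 g 59.86327886581421 F [ 0.8   0.13 -4.89] M [-0.031  0.047  0.021]
t 13.05 p [0.5046 0.2617 0.1135] yaw 136.57 zax [ 0.  0. -1.] j [ 0.48  0.47 -0.05  1.05  0.    1.24] w 0.0209 g 59.862640500068665 F [-0.71 -0.58 -5.03] M [ 0.002  0.025 -0.014]
t 13.1 p [0.5046 0.2617 0.1135] yaw 136.57 zax [ 0.  0. -1.] j [ 0.48  0.47 -0.05  1.05 -0.    1.24] w 0.021 g 59.862427711486816 F [ 0.45  0.71 -4.97] M [ 0.051 -0.013  0.019]
```

```bash
python3 -m pendant '[0,0,0.0005,0,0,0,0, 0,0,0.001,0,0,0,0, 0,0,0.0015,0,0,0,0, 0,0,0.002,0,0,0,0, 0,0,0.0025,0,0,0,0, 0,0,0.003,0,0,0,0, 0,0,0.003,0,0,0,0, 0,0,0.003,0,0,0,0, 0,0,0.003,0,0,0,0, 0,0,0.003,0,0,0,0]'; python3 -c "
from h import *
for i in range(4): st(); bot.camera('wrist')"
```

```text
clock: 13.98
eef_pos: [0.5046, 0.2617, 0.1126]
tool_rot: [0.37, 0.929, 0.0, 0.0]
ft_force: [-2.3, -1.6, 4.5]
grip_width: 0.0212
grasp_force: 61.2
t 13.9833 p [0.5046 0.2617 0.1126] yaw 136.57 zax [ 0.  0. -1.] j [ 0.48  0.47 -0.05  1.05 -0.    1.24] w 0.0212 g 61.19532823562622 F [-2.3  -1.58  4.54] M [-0.361  0.716  0.043]
t 14.0333 p [0.5046 0.2617 0.1126] yaw 136.57 zax [ 0.  0. -1.] j [ 0.48  0.47 -0.05  1.05 -0.    1.24] w 0.0211 g 61.28160238265991 F [-4.04 -0.92  5.3 ] M [-0.4    0.737 -0.002]
t 14.0833 p [0.5046 0.2617 0.1126] yaw 136.57 zax [ 0.  0. -1.] j [ 0.48  0.47 -0.05  1.05 -0.    1.24] w 0.0212 g 61.329386830329895 F [-3.59 -1.43  5.66] M [-0.413  0.788 -0.021]
t 14.1333 p [0.5046 0.2617 0.1126] yaw 136.57 zax [ 0.  0. -1.] j [ 0.48  0.47 -0.05  1.05 -0.    1.24] w 0.021 g 61.32959246635437 F [-3.29 -1.59  5.34] M [-0.437  0.792  0.005]
```

The saddle carries the arm at 10 N. The side force points towards the base, so it is just arm compliance. I'll ease off 0.6 mm and then open gently.

```bash
python3 -m pendant '[0,0,-0.0006,0,0,0,0, 0,0,-0.0012,0,0,0,0, 0,0,-0.0012,0,0,0,0, 0,0,-0.0012,0,0,0,0.3, 0,0,-0.0012,0,0,0,0.4, 0,0,-0.0012,0,0,0,0.5, 0,0,-0.0012,0,0,0,0.5, 0,0,-0.0012,0,0,0,0.5, 0,0,-0.0012,0,0,0,0.5, 0,0,-0.0012,0,0,0,0.5]'; python3 -c "
from h import *
st(); c=cam('wrist'); save(c,'w6'); bot.camera('wrist'); c=cam('side'); save(c,'s6')
a=cv2.resize(cv2.imread('pics/s6.png')[150:260,250:390],(400,314),interpolation=cv2.INTER_CUBIC)
b=cv2.resize(cv2.imread('pics/w6.png'),(400,300)); b=np.vstack([b,b[:14]*0]); cv2.imwrite('pics/c6.png',np.hstack([a,b]))"
```

```text
clock: 15.02
eef_pos: [0.5047, 0.2617, 0.1125]
tool_rot: [0.37, 0.929, 0.0, 0.0]
ft_force: [-0.2, 1.3, 0.4]
grip_width: 0.0426
grasp_force: 0.0
t 15.0167 p [0.5047 0.2617 0.1125] yaw 136.57 zax [ 0.  0. -1.] j [ 0.48  0.47 -0.05  1.05  0.    1.24] w 0.0426 g 0.0 F [-0.2   1.33  0.43] M [-0.029  0.009 -0.036]
```

View pics/c6.png

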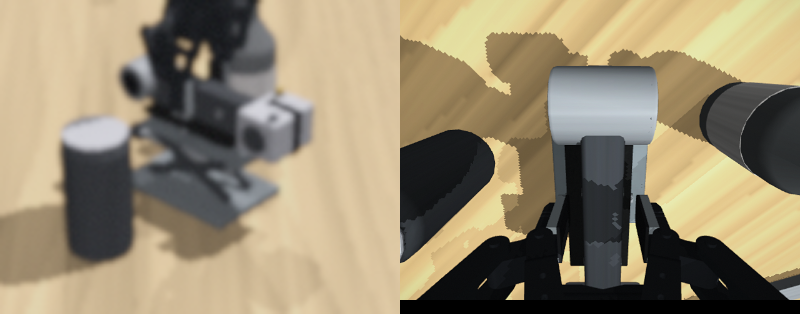

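The fingers are open and the arm rests on the saddle, centred: the dark saddle edges are at about columns 570 and 630, and the bar at 603. I'll withdraw straight up.

```bash
python3 -m pendant '[0,0,-0.01,0,0,0,0.5, 0,0,-0.03,0,0,0,0.5, 0,0,-0.06,0,0,0,0.5, 0,0,-0.1,0,0,0,0.5, 0,0,-0.15,0,0,0,0.5, 0,0,-0.2,0,0,0,0.5, 0,0,-0.25,0,0,0,0.5, -0.06,0,-0.29,0,0,0,0.5, -0.12,0,-0.3,0,0,0,0.5, -0.16,0,-0.3,0,0,0,0.5]'; python3 -m pendant '[-0.03,0,0,0,0,0,0.5, -0.04,0,0,0,0,0,0.5, -0.04,0,0,0,0,0,0.5, -0.04,0,0,0,0,0,0.5, -0.04,0,0,0,0,0,0.5, -0.04,0,0,0,0,0,0.5, -0.04,0,0,0,0,0,0.5, -0.04,0,0,0,0,0,0.5, -0.04,0,0,0,0,0,0.5, -0.04,0,0,0,0,0,0.5]';python3 -c "
from h import *
st(); c=cam('wrist'); save(c,'w7'); c=cam('side'); save(c,'s7')
a=cv2.resize(cv2.imread('pics/s7.png')[150:260,250:390],(400,314),interpolation=cv2.INTER_CUBIC)
b=cv2.resize(cv2.imread('pics/w7.png'),(400,300)); b=np.vstack([b,b[:14]*0]); cv2.imwrite('pics/c7.png',np.hstack([a,b]))"
```

```text
clock: 16.0
eef_pos: [0.5652, 0.2059, 0.267]
tool_rot: [0.37, 0.929, 0.002, 0.003]
ft_force: [-0.3, 0.7, 0.7]
grip_width: 0.043
grasp_force: 0.0
clock: 16.83
eef_pos: [0.577, 0.1932, 0.2626]
tool_rot: [0.37, 0.929, 0.0, 0.0]
ft_force: [-0.9, 0.7, -1.3]
grip_width: 0.0428
grasp_force: 0.0
t 16.8333 p [0.577  0.1932 0.2626] yaw 136.59 zax [ 0.  0. -1.] j [ 0.32  0.46  0.34  1.45 -0.    1.08] w 0.0428 g 0.0 F [-0.88  0.7  -1.27] M [-0.012  0.001 -0.035]
```

View pics/c7.png

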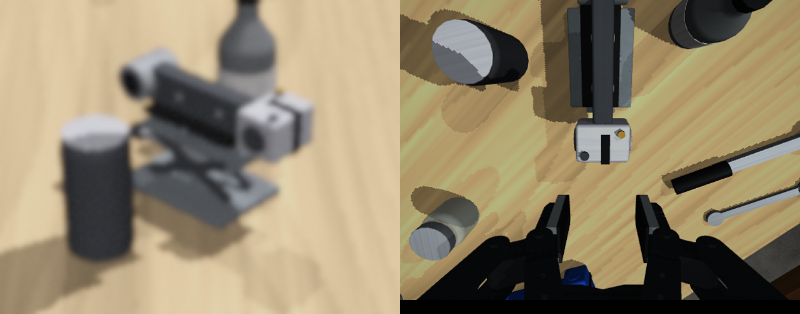

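The arm lies on the saddle, apparently level and hands-off. I'll check the tilt numerically by comparing end motions between the held-level picture and now.

Run:
```python
from h import *
s5,s7=[cv2.cvtColor(cv2.imread(f'pics/{n}.png'),cv2.COLOR_BGR2GRAY) for n in('s5','s7')]
def sh(b): 
    x,y,w,h=b; r=cv2.matchTemplate(cv2.resize(s7[y-10:y+h+10,x-10:x+w+10],None,fx=4,fy=4,interpolation=2),cv2.resize(s5[y:y+h,x:x+w],None,fx=4,fy=4,interpolation=2),5)
    _,v,_,p=cv2.minMaxLoc(r); return (p[0]/4-10,p[1]/4-10),round(v,3)
print('hub',sh((292,167,15,18)),'cal',sh((334,181,26,24)))
c=cam('side')
# predicted: held pose -> now, level; and with 4deg tilt
u=np.array([-.725,.688,0]);A=np.array([.5061,.2575,.1179-.013]);B=np.array([.5046,.2617,.1126-.013])
for n,s in(('hub',.065),('cal',-.093)):
    print(n,'level',(proj(c,B+u*s)-proj(c,A+u*s)).round(2),'4deg hub down',(proj(c,B+u*s-[0,0,.07*s])-proj(c,A+u*s)).round(2))
```

```text
hub ((-0.75, 1.25), 0.86) cal ((-0.5, 0.75), 0.993)
hub level [[-0.49  1.04]] 4deg hub down [[-0.44  2.52]]
cal level [[-0.75  1.02]] 4deg hub down [[-0.69 -1.2 ]]
```

```bash
python3 -c "
from workcell import bot
print(bot.job_done())"
```

```text
the job is handed in; nothing more can be done
None
```

The brake arm is on the jack saddle, released and level to about 0.5° by the side camera, with no bystander touched as far as the pictures show; the job is handed in at about 17 s, and no verdict came back.

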